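Turn a die-cast enclosure over into its assembly nest

TASK

The aluminium enclosure lies open side down; it is needed open side up in the green assembly nest. Turn it over in two steps, without dropping it or letting it fall over: first stand it on one of its short ends on the bench and let go of it, then take a fresh grip, turn it the rest of the way and lower it gently, open side up, onto the nest's plate. Finally push it home so that one long side is flush against the long back rail and one short end is flush against the end rail, and leave the mug, tape and screwdriver where they are.

Things in the scene. Friction and masses are not known exactly. Their poses are not given: they have to be found in the camera images.
- enclosure: die-cast aluminium box, 118 mm long (x), 60 wide (y), 56 high (z), walls 5, closed face (three dark holes) 6, about 0.3 kg. Origin: centre of the open mouth; z points from mouth to closed face: up at the start (mouth on the bench), down once turned over. Grasp across the 60 mm width. It stands by itself on either short end; either end may go to the end rail.
- enclosure_mid (a point): centre of the enclosure's 118 x 60 x 56 mm block, 28 mm from the mouth along its z; same axes as the enclosure
- nest: fixed green plate 150 mm (x) by 200 (y), 10 thick; two white rails stand 18 mm above it. Origin: centre of the underside, on the bench. The long back rail runs along y, inner face at x = +55 mm, 20 thick; the end rail is at the +y end, inner face at y = +80 mm, 20 thick, x -30 to 55. Other sides are open.
- nest_seat (a point): point in the nest where the middle of the enclosure is when it is home: 30 mm before the back rail, 59 mm before the end rail, 28 mm above the plate (nest frame 25, 21, 38 mm); same axes as the nest
- mug: bystander: white mug with a green band, 83 x 117 x 94 mm, beyond the work; origin near the centre of its underside
- masking_tape: bystander: roll of masking tape lying flat, 104 mm across, 25 mm high; origin near the centre of its underside
- screwdriver_cross: bystander: screwdriver with a yellow handle, 185 mm long, lying flat; origin near its middle

How it is judged:
On the way, in this order (a step that is already met when the one before it is completed fails the run):
1. the enclosure stands on one of its short ends, let go and at rest ((angle between enclosure's own x axis and vertical below 0.1 rad or angle between enclosure's own x axis and vertical above 3.04 rad) and contact force between enclosure and the fingers below 0.3 N and linear speed of enclosure below 0.03 m/s), for 0.2 s.
2. the enclosure lies open side up on the nest's plate, let go (angle between enclosure's own z axis and vertical above 3.04 rad and z of enclosure_mid in the frame of nest_seat between -0.005 and 0.005 m and horizontal distance between enclosure_mid and nest_seat below 0.09 m and contact force between enclosure and the fingers below 0.3 N), for 0.1 s.
At the end, for the whole second after the job is handed in: The enclosure lies at rest and let go, open side up (within 3.5 degrees), flat on the nest's plate, a long side against the back rail and a short end against the end rail: its middle within 4 mm of the seat point along each nest axis and square to the rails within 3 degrees (angle between enclosure's own z axis and vertical above 3.08 rad and x of enclosure_mid in the frame of nest_seat between -0.004 and 0.004 m and y of enclosure_mid in the frame of nest_seat between -0.004 and 0.004 m and z of enclosure_mid in the frame of nest_seat between -0.004 and 0.004 m and angle between the x axis of enclosure and the y axis of nest, either way round below 0.05 rad and linear speed of enclosure below 0.02 m/s); the robot touches nothing.
It fails at once if the enclosure is dropped or falls over (faster than 0.5 m/s with no finger on it) (linear speed of enclosure above 0.5 m/s and contact force between enclosure and the fingers below 0.1 N).
It fails at once if a bystander (mug, tape, screwdriver) is moved more than 25 mm (distance of any of mug, masking_tape, screwdriver_cross from where it was at the start of the episode above 0.025 m).
It also fails if it takes over 72 s, if anything falls off the work surface, if the arm or the gripper's body presses on something with over 40 N, if the wrist force passes 120 N, or if a joint passes its speed limit or range.

ROBOT

A 7-joint arm with a two-finger parallel gripper is mounted at the origin on the work surface; the furniture and walls round the work are solid. World frame = base frame: x ahead of the robot, y to its left, z up, the work surface at z = 0. Lengths are in m, angles in rad, forces in N, time in s.
With the tool pointing down it reaches from about 0.425 to 0.875 m from the base axis. Payload 4.7 kg.
Tool frame: the origin (TCP) lies midway between the tips of the shut fingers; the grasp point (between the pads) lies 19 mm behind it; z points along the fingers, y is the line along which they close (so a half turn about z gives the same grasp; the last joint's range is limited). The gripper opens to 87 mm and grips with 3 to 60 N. Pads are 19 mm wide; open, the fingers measure 117 mm over their backs; the gripper's body (75 mm by 190 mm) begins 51 mm behind the grasp point.
Start: joints at [1.115, 0.321, -0.07, 1.45, 0.023, 1.371, -0.057], TCP at [0.294, -0.58, 0.223] pointing down, gripper open.
Joint ranges: [-2.86, 2.86], [-0.3, 2.09], [-1.38, 1.24], [0.06, 2.45], [-1.56, 4.7], [0.09, 2.05], [-2.69, 2.69]. Speed limits (rad/s): [2.57, 2.57, 3.14, 3.14, 3.14, 3.14, 3.14].

INTERFACE

Orientations are given as a rotation vector (axis times angle).
In Python, from bench import ctrl gives the robot as it stands.
- The arm moves only by the tool advance, called after "Call:" by a JSON object that holds its "method" and its "body". Schema: {"type":"object","properties":{"plan":{"type":"array","items":{"type":"array","items":{"type":"array","items":{"type":"number"},"minItems":5,"maxItems":5},"minItems":1,"maxItems":20},"minItems":1,"maxItems":1},"grip_force":{"type":"number"},"only":{"type":"string"},"quiet":{"type":"boolean"},"lines":{"type":"string"}},"required":["plan"],"additionalProperties":false}. plan is a list that holds a single list of rows (three levels of brackets), with 1 to 20 rows, each of 5 numbers: dx, dy, dz in m, then a turn about the tool's z in rad, then the opening from 0.0 (shut) to 1.0 (fully open); each row is the pose to reach, as a shift and turn from the pose commanded when the call began, along the tool's axes at that moment; what a row does not reach only later rows make up. A row lasts 1/10 s, in which the tool goes at most 0.05 m and 0.15 rad, less where a joint would pass 70% of its speed; a pose out of reach is approached as far as the arm can. The fingers move at their own pace and stop on an object; grip_force is the grip in N (left out, the last holds). Time passes only in rows, so rows that do not move let the fingers close. The tool returns the time, the measured TCP pose, the force, the opening and the grip force at its end. only (a regular expression) keeps the lines of the reply that match it, lines (a string "A,B") keeps lines A to B, and quiet returns only ok. Input that does not fit is refused with a message, and nothing moves.
- ctrl.get_state(): the state, without advancing time (a new reading comes with each control period).
- ctrl.get_image(name): name is "scene" or "top" or "wrist"; returns the picture (400x640x3 uint8, red, green, blue); there is no depth.
- ctrl.camera_model(name): a dict with "vertical_fov" (degrees; the focal length in pixels is half the picture's height over the tangent of half this angle, whatever the lens; pixels are square), "cx", "cy" (the principal point, pixels), "rvec" (rotation vector, rad) and "tvec" (3), from world to camera coordinates, as OpenCV has them; the wrist camera has in their place "hand_eye" (4x4, takes a point from camera to tool coordinates, whose origin is the TCP and whose axes are the flange's). Camera axes: x right, y down, z forward; pixel columns grow to the right and rows downward; lengths in m; the calibration is good to about 2 mm. The wrist camera is an equidistant fisheye: a pixel r from the principal point sees the ray r / f radians off the axis. A picture is of the moment at which its call begins: read the wrist's pose just before it. camera_model takes no time and is no camera call.
- ctrl.close_job(): hands the job in; it is judged then, once.
The state is a dict: "time": time; "joint_positions": joint angles; "qd": joint speeds; "joint_torque": joint torques, N m; "position": TCP position; "tool_rot": TCP orientation; "ft_force": force on the tool from outside, world axes, zero at the start; "torque": the same for the moment, N m; "grip_width": opening from 0.0 (shut) to 1.0 (fully open); "grip_force": force on a finger pad.
Only numpy, scipy, OpenCV 4.12 (cv2) and the standard library are available. Lean on these libraries where they do the work, as an engineer would, in place of code of your own. Each camera call takes 0.05 s, during which the arm holds its last target. There are 200 camera calls.

## Working session

There is one attempt and no reset: what is moved stays moved. The work goes in short steps, Python scripts to look and compute and a tool call to move; the robot and the scene stay as the last step left them, time stands still between calls to the robot, and variables do not carry over. Pictures are saved under pics/ and viewed, at most 10 in all, crops included, and the job is handed in when it is done.

```bash
ls; mkdir -p pics
```

Run:
```python
from bench import ctrl
import cv2
for n in("scene","top"):
    cv2.imwrite(f"pics/{n}0.png",ctrl.get_image(n)[:,:,::-1]); print(ctrl.camera_model(n))
print(ctrl.camera_model("wrist")); print(ctrl.get_state())
```

```text
bench.py
pics
{'vertical_fov': 52.465455406900304, 'cx': 322.50280249187733, 'cy': 198.7076551140162, 'rvec': array([ 1.9978243 , -1.07438903,  0.52260174]), 'tvec': array([-0.34782263,  0.3515547 ,  0.59281437])}
{'vertical_fov': 56.95994867917003, 'cx': 313.58341659669117, 'cy': 203.57245449528372, 'rvec': array([ 2.11696925, -2.18106759,  0.08528976]), 'tvec': array([0.01008428, 0.58384395, 0.84541319])}
{'vertical_fov': 65.70646984690485, 'cx': 313.1145188797274, 'cy': 201.69413406946097, 'hand_eye': array([[-1.46332877e-03, -9.59746839e-01, -2.80862713e-01,
         7.63177947e-02],
       [ 9.99998812e-01, -1.26819452e-03, -8.76518429e-04,
         3.06587600e-04],
       [ 4.85047238e-04, -2.80863662e-01,  9.59747554e-01,
        -1.61083342e-01],
       [ 0.00000000e+00,  0.00000000e+00,  0.00000000e+00,
         1.00000000e+00]])}
{'time': 0.1, 'joint_positions': array([ 1.11508509,  0.32178519, -0.07008285,  1.45156639,  0.0226042 ,
        1.37078911, -0.05688866]), 'qd': array([-0.0002322 , -0.00082508,  0.00016065, -0.00222531, -0.00151033,
        0.00135945, -0.00019667]), 'joint_torque': array([ 6.11327887e-04, -4.92571592e+01, -4.05252026e-01, -3.13398278e+01,
       -6.40340941e-02,  3.94980947e-02,  8.22200718e-05]), 'position': array([ 0.29399485, -0.57915268,  0.22154057]), 'tool_rot': array([-3.05365766e+00, -7.30875530e-01,  7.91621079e-04]), 'ft_force': array([ 0.46392443,  0.95485835, -0.1758044 ]), 'torque': array([ 0.01298523, -0.00519514,  0.00531602]), 'grip_force': 0.0, 'grip_width': 1.0011997729490292}
```
View pics/scene0.png

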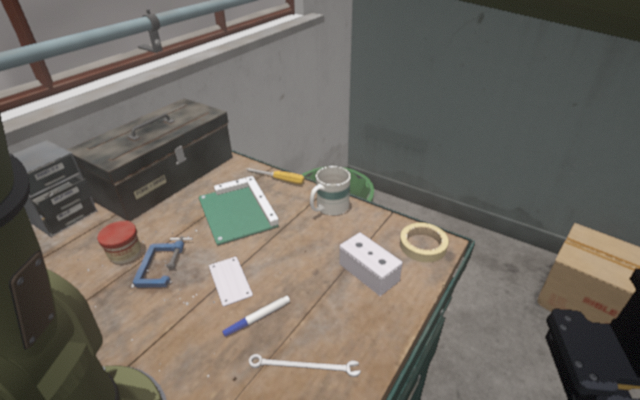

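View pics/top0.png

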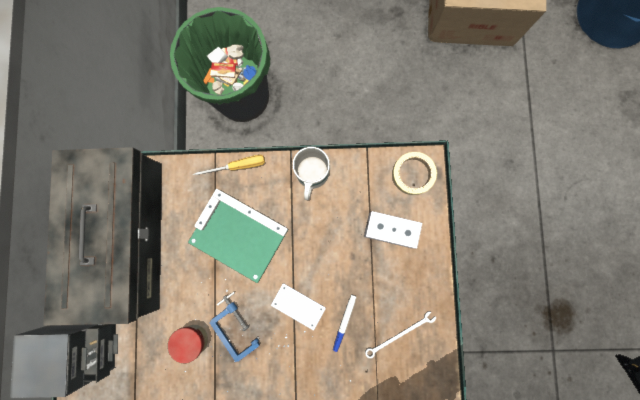

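The scene view shows the box at about (370,262), with the nest at (238,208), mug at (330,190) and tape at (424,241). In the top view (up is +x, left is +y), the box top is at about (394,230). The nest's green plate is at about (238,240), with the back rail running (222,193)–(285,230) and the end rail (222,193)–(195,228).

Create h.py:
```python
import cv2,numpy as np
from bench import ctrl
from scipy.spatial.transform import Rotation as R
def cast(n,uv,z):
    m=ctrl.camera_model(n); f=200/np.tan(np.radians(m["vertical_fov"]/2)); Rm=R.from_rotvec(m["rvec"]).as_matrix()
    uv=np.atleast_2d(uv).astype(float); d=np.c_[(uv[:,0]-m["cx"])/f,(uv[:,1]-m["cy"])/f,np.ones(len(uv))]@Rm
    c=-Rm.T@m["tvec"]; return c+d*((z-c[2])/d[:,2])[:,None]
def proj(n,P):
    m=ctrl.camera_model(n); f=200/np.tan(np.radians(m["vertical_fov"]/2))
    K=np.array([[f,0,m["cx"]],[0,f,m["cy"]],[0,0,1]])
    return cv2.projectPoints(np.atleast_2d(P).astype(float),m["rvec"],m["tvec"],K,None)[0][:,0]
def big(mask):
    c=cv2.findContours(mask.astype(np.uint8),cv2.RETR_EXTERNAL,cv2.CHAIN_APPROX_NONE)[0]
    return max(c,key=cv2.contourArea)[:,0]
def rect(n,mask,z):
    "world-frame min-area rectangle of a mask at height z: centre, size, corners"
    P=cast(n,big(mask),z)[:,:2]; r=cv2.minAreaRect((P*1000).astype(np.float32)); return r,cv2.boxPoints(r)
def off(target,yaw_axis=None):
    "target TCP -> shift in tool axes; yaw_axis: world xy direction wanted for tool y"
    s=ctrl.get_state(); T=R.from_rotvec(s["tool_rot"]).as_matrix()
    d=T.T@(np.array(target)-s["position"]); o=[d.round(4)]
    if yaw_axis is not None:
        v=T.T@np.r_[yaw_axis,0]; a=np.arctan2(-v[0],v[1]); o.append(((a+np.pi/2)%np.pi-np.pi/2).round(4))
    return o
```

Run:
```python
from h import *
im=ctrl.get_image("top"); hsv=cv2.cvtColor(im,cv2.COLOR_RGB2HSV)
for v in(150,170,190):
    m=np.zeros((400,640),bool); m[200:260,350:440]=((hsv[...,1]<40)&(hsv[...,2]>v))[200:260,350:440]
    r,b=rect("top",m,.056); print("box",v,r,b.round().tolist())
g=np.zeros((400,640),bool); g[180:290,180:295]=((hsv[...,0]>60)&(hsv[...,0]<95)&(hsv[...,1]>100))[180:290,180:295]
print("green z10",rect("top",g,.010)[0],rect("top",g,.01)[1].round().tolist())
w=np.zeros((400,640),bool); w[180:290,180:295]=((hsv[...,1]<40)&(hsv[...,2]>170))[180:290,180:295]
c=big(w);P=cast("top",c,.028)[:,:2]*1000
h=cv2.convexHull(P.astype(np.float32)); print("rail",cv2.approxPolyDP(h,6,True)[:,0].round().tolist())
out=im.copy(); out[w]=[255,0,0]; out[m]=[255,0,255];out[g]=[0,0,255]
cv2.imwrite("pics/m.png",cv2.resize(out[150:300,170:450],(800,429))[:,:,::-1])
t=np.zeros((400,640),bool);t[140:205,385:445]=((hsv[...,0]>15)&(hsv[...,0]<32)&(hsv[...,2]>180)&(hsv[...,1]<120))[140:205,385:445]
print("tape",rect("top",t,.025)[0])
```

```text
box 150 ((515.9609375, -189.05911254882812), (119.31676483154297, 62.870460510253906), 74.7371826171875) [[470.0, -238.0], [531.0, -255.0], [562.0, -140.0], [501.0, -123.0]]
box 170 ((516.21923828125, -189.37112426757812), (118.81596374511719, 62.19863510131836), 74.57015991210938) [[470.0, -238.0], [530.0, -255.0], [562.0, -140.0], [502.0, -124.0]]
box 190 ((516.6845703125, -189.52578735351562), (118.70315551757812, 61.04008102416992), 74.2591323852539) [[471.0, -238.0], [530.0, -255.0], [562.0, -141.0], [503.0, -124.0]]Traceback (most recent call last):
  File "<stdin>", line 7, in <module>
  File "h.py", line 17, in rect
    P=cast(n,big(mask),z)[:,:2]; r=cv2.minAreaRect((P*1000).astype(np.float32)); return r,cv2.boxPoints(r)
             ~~~^^^^^^
  File "h.py", line 14, in big
    return max(c,key=cv2.contourArea)[:,0]
           ~~~^^^^^^^^^^^^^^^^^^^^^^^
ValueError: max() iterable argument is empty
```

Run:
```python
from h import *
im=ctrl.get_image("top"); hsv=cv2.cvtColor(im,cv2.COLOR_RGB2HSV)
print(hsv[240,238],im[240,238],hsv[212,254],hsv[205,275])
g=np.zeros((400,640),bool); g[180:290,180:295]=((hsv[...,0]>60)&(hsv[...,0]<95)&(hsv[...,1]>90))[180:290,180:295]
g=(cv2.morphologyEx(g.astype(np.uint8),cv2.MORPH_OPEN,np.ones((3,3))))
if g.any(): print("green z10",rect("top",g,.010)[0],rect("top",g,.01)[1].round().tolist())
w=np.zeros((400,640),bool); w[180:290,180:295]=((hsv[...,1]<40)&(hsv[...,2]>170))[180:290,180:295]
c=big(w);P=cast("top",c,.028)[:,:2]*1000
h=cv2.convexHull(P.astype(np.float32)); print("rail",cv2.approxPolyDP(h,6,True)[:,0].round().tolist())
out=im.copy(); out[w]=[255,0,0]; out[g>0]=[0,0,255]
cv2.imwrite("pics/m.png",cv2.resize(out[150:300,170:450],(800,429))[:,:,::-1])
t=np.zeros((400,640),bool);t[140:205,385:445]=((hsv[...,0]>15)&(hsv[...,0]<35)&(hsv[...,2]>190)&(hsv[...,1]>30))[140:205,385:445]
print("tape",rect("top",t,.025)[0])
```

```text
[ 75  94 185] [117 185 152] [ 90   1 255] [ 16  60 188]
green z10 ((504.45086669921875, 186.19815063476562), (193.91305541992188, 123.09642791748047), 58.932533264160156) [[402.0, 135.0], [507.0, 71.0], [607.0, 237.0], [502.0, 301.0]]
rail [[542.0, 282.0], [532.0, 270.0], [512.0, 72.0], [521.0, 60.0], [533.0, 62.0], [627.0, 224.0]]
tape ((653.8640747070312, -252.86961364746094), (100.10033416748047, 107.39208221435547), 87.0273666381836)
```

View pics/m.png

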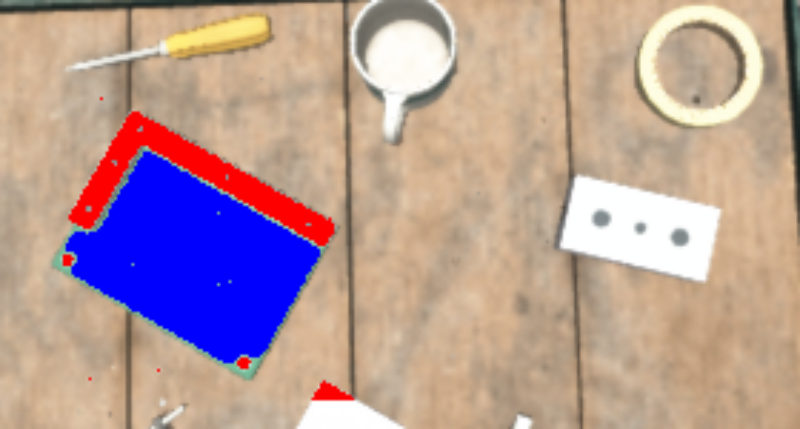

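The mask picture shows the rails (red) and plate (blue) segmented cleanly. The rails' outer corner is at about (137,113) in the crop. Next I'll fit lines to the rail edges.

Run:
```python
from h import *
im=ctrl.get_image("top"); hsv=cv2.cvtColor(im,cv2.COLOR_RGB2HSV)
w=np.zeros((400,640),bool); w[180:290,180:295]=((hsv[...,1]<45)&(hsv[...,2]>150))[180:290,180:295]
w=cv2.morphologyEx(w.astype(np.uint8),cv2.MORPH_OPEN,np.ones((3,3)))
m=ctrl.camera_model("top");print("cam",-R.from_rotvec(m["rvec"]).as_matrix().T@m["tvec"])
P=cast("top",big(w),.028)[:,:2]*1000
th=np.radians(60); o=np.array([512,175.])
for it in range(4):
    ux=np.array([np.sin(th),-np.cos(th)]);uy=np.array([np.cos(th),np.sin(th)])
    q=np.c_[(P-o)@ux,(P-o)@uy]
    sb=(abs(q[:,0]-75)<6)&(q[:,1]>-85)&(q[:,1]<85); se=(abs(q[:,1]-100)<6)&(q[:,0]>-20)&(q[:,0]<65)
    si=(abs(q[:,0]-55)<6)&(q[:,1]>-85)&(q[:,1]<70); sn=(abs(q[:,1]-80)<6)&(q[:,0]>-20)&(q[:,0]<45)
    kb=np.polyfit(q[sb,1],q[sb,0],1);ke=np.polyfit(q[se,0],q[se,1],1);ki=np.polyfit(q[si,1],q[si,0],1)
    print(np.degrees(th),o,"outer back",q[sb,0].mean(),"inner back",q[si,0].mean(),"outer end",q[se,1].mean(),"inner end",q[sn,1].mean(),kb[0],ki[0],ke[0],sb.sum(),se.sum())
    th-=(kb[0]*180+ki[0]*160-ke[0]*85)/425
    o=o+ux*((q[sb,0].mean()+q[si,0].mean())/2-65)+uy*((q[se,1].mean()+q[sn,1].mean())/2-90)
ux=np.array([np.sin(th),-np.cos(th)]);uy=np.array([np.cos(th),np.sin(th)])
print("seat",o+25*ux+21*uy,"th",th)
```

```text
cam [ 0.48626535 -0.03365182  0.9044957 ]
59.99999999999999 [512. 175.] outer back 73.73471013212155 inner back 53.36575516904874 outer end 105.52833863722648 inner end 85.3393442145127 0.015639157161775892 0.016226284085666797 -0.008104659134905583 61 11
59.177616856051266 [513.46138536 180.43072839] outer back 75.29344448604758 inner back 54.993835153771286 outer end 101.20932791987117 inner end 80.68433881441874 0.0017603473252758755 0.0017060465319991593 0.0006092468101694421 61 31
59.105081210117774 [514.06987441 181.17023288] outer back 75.15169584077223 inner back 54.86009125452497 outer end 100.29041962727037 inner end 79.72509149887148 0.0004945871843579703 0.00044029002146052566 0.001874404206016648 61 31
59.1050612928771 [514.07891394 181.17386188] outer back 75.14580279856796 inner back 54.854200414775136 outer end 100.28267170790073 inner end 79.71734032830113 0.0004942396253090226 0.0004399424633847903 0.001874751600601218 61 31
seat [546.31444957 186.35754552] th 1.031577924058124
```

Run:
```python
from h import *
for z in(.16,.011): print(off([.5067,-.2251,z],[.963,-.269]))
s=ctrl.get_state(); print(R.from_rotvec(s["tool_rot"]).as_matrix().round(3), s["joint_positions"].round(2))
```

```text
[array([ 0.35  , -0.2196,  0.0622]), np.float64(-0.8287)]
[array([ 0.35  , -0.2195,  0.2112]), np.float64(-0.8287)]
[[ 0.892  0.453 -0.   ]
 [ 0.453 -0.892  0.001]
 [-0.    -0.001 -1.   ]] [ 1.12  0.32 -0.07  1.45  0.02  1.37 -0.06]
```

Call:
{"method": "advance", "body": {"plan": [[[0.175,-0.11,0.03,-0.41,1],[0.35,-0.22,0.062,-0.829,1],[0.35,-0.22,0.062,-0.829,1],[0.35,-0.22,0.062,-0.829,1],[0.35,-0.22,0.062,-0.829,1],[0.35,-0.22,0.062,-0.829,1],[0.35,-0.22,0.062,-0.829,1],[0.35,-0.22,0.062,-0.829,1],[0.35,-0.22,0.062,-0.829,1],[0.35,-0.22,0.062,-0.829,1],[0.35,-0.22,0.062,-0.829,1],[0.35,-0.22,0.062,-0.829,1],[0.35,-0.22,0.062,-0.829,1]]]}}

```text
time: 1.55
position: [0.506, -0.2269, 0.1607]
tool_rot: [2.505, 1.895, -0.001]
ft_force: [0.7, 0.2, -1.0]
grip_width: 1.0
grip_force: 0.0
```

Run:
```python
from h import *
print(off([.5067,-.2251,.011],[.963,-.269]))
s=ctrl.get_state(); print(R.from_rotvec(s["tool_rot"]).as_matrix().round(3), s["joint_positions"].round(2))
cv2.imwrite("pics/w1.png",ctrl.get_image("wrist")[:,:,::-1])
```

```text
[array([0.002 , 0.0002, 0.1497]), np.float64(-0.0027)]
[[ 0.272  0.962 -0.   ]
 [ 0.962 -0.272 -0.001]
 [-0.001  0.    -1.   ]] [ 0.75  0.18 -0.42  1.76  0.08  1.21  0.03]
```

View pics/w1.png

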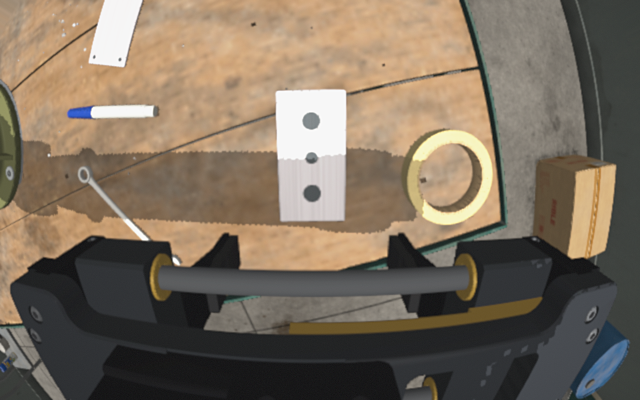

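The box is centred between the fingers (columns 276–345, finger midpoint about 314) and the tape stays clear on the right. Descending and gripping gently.

Call:
{"method": "advance", "body": {"plan": [[[0.002,0,0.05,0,0.85],[0.002,0,0.1,0,0.85],[0.002,0,0.13,0,0.85],[0.002,0,0.149,0,0.85],[0.002,0,0.149,0,0.85],[0.002,0,0.149,0,0],[0.002,0,0.149,0,0],[0.002,0,0.149,0,0],[0.002,0,0.149,0,0],[0.002,0,0.149,0,0],[0.002,0,0.149,0,0],[0.002,0,0.149,0,0]]], "grip_force": 8}}

```text
time: 2.8
position: [0.5079, -0.2239, 0.0131]
tool_rot: [2.501, 1.898, -0.0]
ft_force: [-2.0, -0.2, 7.0]
grip_width: 0.691
grip_force: 8.0
```

Call:
{"method": "advance", "body": {"plan": [[[0.003,0,-0.008,0,0],[0.007,0,-0.016,0,0],[0.012,0,-0.023,0,0],[0.017,0,-0.03,0,0],[0.023,0,-0.037,0,0],[0.029,0,-0.043,0,0],[0.036,0,-0.048,0,0],[0.043,0,-0.053,0,0],[0.05,0,-0.057,0,0],[0.058,0,-0.061,0,0],[0.066,0,-0.064,0,0],[0.075,0,-0.066,0,0],[0.075,0,-0.066,0,0]]]}}

```text
time: 4.1
position: [0.5281, -0.1488, 0.0779]
tool_rot: [-2.5, -1.903, -0.002]
ft_force: [0.0, 0.0, -2.7]
grip_width: 0.688
grip_force: 8.0
```

Run:
```python
from h import *
cv2.imwrite("pics/s2.png",cv2.resize(ctrl.get_image("scene")[150:350,240:480],(720,600))[:,:,::-1])
```

```text
(no output)
```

View pics/s2.png

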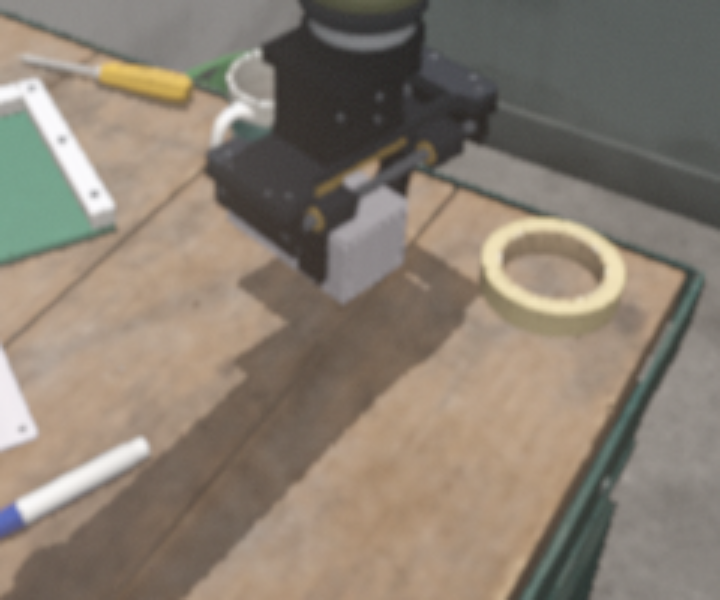

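The box hangs level in the air at (360,250) in the crop, so pad friction stopped it pivoting. I'll lower it back and repeat with a weaker grip.

Call:
{"method": "advance", "body": {"plan": [[[-0.025,0,0.02,0,0],[-0.05,0,0.04,0,0],[-0.07,0,0.055,0,0],[-0.075,0,0.063,0,0],[-0.075,0,0.065,0,0],[-0.075,0,0.065,0,0]]], "grip_force": 8}}

```text
time: 4.75
position: [0.5081, -0.2222, 0.0128]
tool_rot: [2.502, 1.9, 0.002]
ft_force: [0.5, 1.1, -1.6]
grip_width: 0.691
grip_force: 8.0
```

Call:
{"method": "advance", "body": {"plan": [[[0,0,0,0,0],[0,0,0,0,0],[0.003,0,-0.008,0,0],[0.007,0,-0.016,0,0],[0.007,0,-0.016,0,0],[0.007,0,-0.016,0,0]]], "grip_force": 3}}

```text
time: 5.35
position: [0.5102, -0.216, 0.0295]
tool_rot: [2.5, 1.899, 0.002]
ft_force: [0.6, -0.0, -0.5]
grip_width: 0.687
grip_force: 3.0
```

Run:
```python
from h import *
cv2.imwrite("pics/s3.png",cv2.resize(ctrl.get_image("scene")[200:320,320:440],(600,600))[:,:,::-1])
```

```text
(no output)
```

View pics/s3.png

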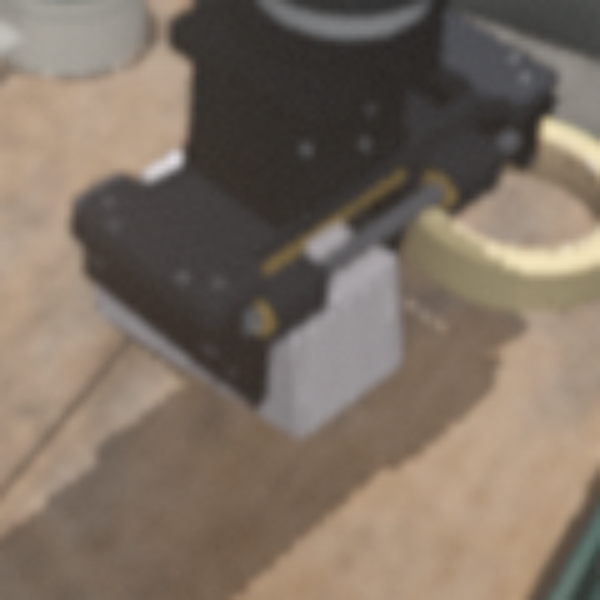

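Run:
```python
from h import *
d=np.array([.269,.963]);p=np.array([.963,-.269]);c=np.array([.5175,-.188])
for s in(-1,1):
  a=np.r_[c-59*d/1e3+s*30*p/1e3,0]
  print(s,"bench",((proj("scene",a)-[320,200])*5).round(),"raised 16",((proj("scene",a+[.002,.006,.016])-[320,200])*5).round(),"tilt10",((proj("scene",a+[.0005,.002,.0205])-[320,200])*5).round())
```

```text
-1 bench [[296. 477.]] raised 16 [[288. 440.]] tilt10 [[296. 439.]]
1 bench [[397. 401.]] raised 16 [[390. 365.]] tilt10 [[398. 363.]]
```

The bottom corners sit at (300,435) and (400,365). That matches a box pivoted 10° with the far edge on the bench, so the 3 N grip works. Continuing along the arc.

Call:
{"method": "advance", "body": {"plan": [[[0.005,0,-0.008,0,0],[0.01,0,-0.0145,0,0],[0.016,0,-0.021,0,0],[0.022,0,-0.027,0,0],[0.029,0,-0.032,0,0],[0.036,0,-0.037,0,0],[0.043,0,-0.041,0,0],[0.051,0,-0.045,0,0],[0.06,0,-0.048,0,0],[0.068,0,-0.05,0,0],[0.077,0,-0.0515,0,0],[0.085,0,-0.052,0,0],[0.094,0,-0.052,0,0],[0.103,0,-0.052,0,0],[0.112,0,-0.052,0,0],[0.12,0,-0.052,0,0],[0.12,0,-0.052,0,0]]], "grip_force": 3}}

```text
time: 7.1
position: [0.5413, -0.0986, 0.0801]
tool_rot: [-2.499, -1.902, -0.0]
ft_force: [0.3, 0.1, -2.2]
grip_width: 0.687
grip_force: 3.0
```

Run:
```python
from h import *
cv2.imwrite("pics/s4.png",cv2.resize(ctrl.get_image("scene")[180:310,300:430],(600,600))[:,:,::-1])
```

```text
(no output)
```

View pics/s4.png

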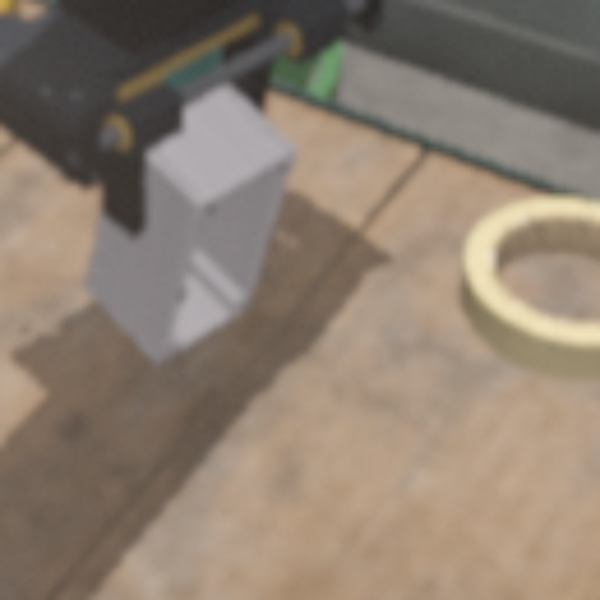

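The box is raised to about 60–65° and hangs clear, with its lower mouth edge at (155,360). Friction stopped it early. I'll drag that edge lightly along the bench to bring it upright, then set it down.

Call:
{"method": "advance", "body": {"plan": [[[0,0,0.001,0,0],[0.01,0,0.001,0,0],[0.02,0,0.001,0,0],[0.03,0,0.001,0,0],[0.03,0,0.001,0,0]]], "grip_force": 3}}

```text
time: 7.65
position: [0.5499, -0.069, 0.0795]
tool_rot: [-2.498, -1.903, -0.002]
ft_force: [0.3, 1.1, -1.7]
grip_width: 0.685
grip_force: 3.0
```

Run:
```python
from h import *
cv2.imwrite("pics/s5.png",cv2.resize(ctrl.get_image("scene")[170:300,280:410],(600,600))[:,:,::-1])
```

```text
(no output)
```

View pics/s5.png

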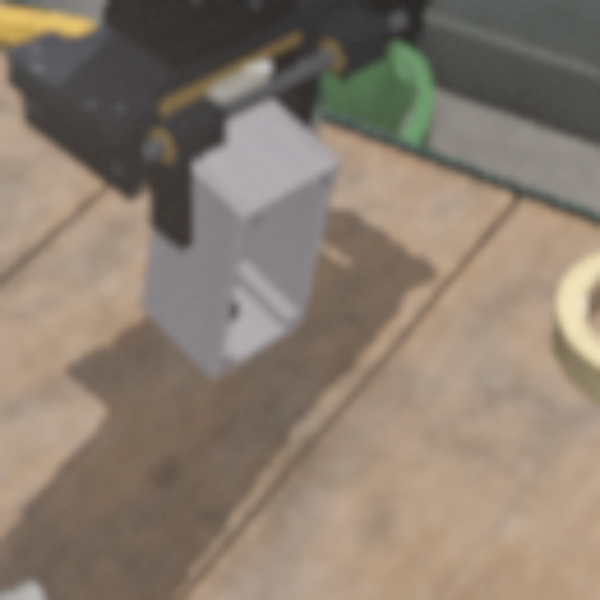

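The box is now steeper, at about 70°, with its lower edge at (215,375). I'll keep dragging with slight pressure, then settle it down.

Call:
{"method": "advance", "body": {"plan": [[[0.01,0,0.001,0,0],[0.02,0,0.0015,0,0],[0.03,0,0.002,0,0],[0.04,0,0.0025,0,0],[0.05,0,0.003,0,0],[0.055,0,0.004,0,0],[0.055,0,0.004,0,0]]], "grip_force": 3}}

```text
time: 8.4
position: [0.5646, -0.017, 0.0756]
tool_rot: [-2.5, -1.902, -0.002]
ft_force: [0.0, 2.2, 0.5]
grip_width: 0.693
grip_force: 3.0
```

Add to h.py:
```python
def faces(lo,hi,roi):
    "gray box mask in scene view -> approx polygon of the hull"
    im=ctrl.get_image("scene"); hsv=cv2.cvtColor(im,cv2.COLOR_RGB2HSV); m=np.zeros((400,640),np.uint8)
    x0,y0,x1,y1=roi; s=hsv[y0:y1,x0:x1]; m[y0:y1,x0:x1]=(s[...,1]<hi)&(s[...,2]>lo)
    m=cv2.morphologyEx(m,cv2.MORPH_OPEN,np.ones((3,3))); c=big(m)
    return cv2.approxPolyDP(c[:,None],2,True)[:,0]
```

Run:
```python
from h import *
print(faces(90,40,(280,175,400,290)).tolist())
s=ctrl.get_state();g=s["position"]+[0,0,.019]; d=np.array([.272,.962,0]);p=np.array([.962,-.272,0]);z=np.array([0,0,1.])
# predicted mouth-end edges for tilt th: top end and bottom end corners on the mouth side, -p and +p sides
for th in(60,70,80,90):
    c,si=np.cos(np.radians(th)),np.sin(np.radians(th))
    def pt(a,b,k): return g+(a*c+b*si)/1e3*d+(-a*si+b*c)/1e3*z+k*.03*p   # a along box axis, b along box z
    print(th,[proj("scene",pt(a,-32,k))[0].round(1).tolist() for a in(-23.5,94.5) for k in(-1,1)],proj("scene",pt(94.5,24,-1))[0].round(1))
```

```text
[[350, 175], [332, 177], [329, 187], [320, 180], [322, 175], [315, 175], [316, 179], [313, 180], [311, 189], [305, 193], [305, 212], [299, 213], [299, 229], [314, 243], [334, 231], [334, 217], [348, 208], [349, 193], [339, 199], [335, 198], [335, 194], [349, 186]]
60 [[314.1, 209.5], [335.2, 198.3], [299.1, 231.7], [318.6, 220.9]] [286.2 212.7]
70 [[313.6, 206.7], [334.8, 195.5], [303.7, 236.1], [323.3, 225.0]] [289.7 218.9]
80 [[312.8, 203.7], [334.1, 192.6], [308.4, 239.5], [328.0, 228.2]] [293.7 224.6]
90 [[311.6, 200.7], [333.0, 189.7], [313.0, 242.0], [332.7, 230.5]] [297.9 229.7]
```

The corners (314,243), (334,231) and (299,229) match the 90° prediction, and the height matches flat contact, so the box is upright. Before opening, I'll check clearance to the mug handle.

Run:
```python
from h import *
im=cv2.imread("pics/top0.png"); hsv=cv2.cvtColor(im,cv2.COLOR_BGR2HSV)
m=np.zeros((400,640),np.uint8); s=hsv[140:210,285:340]; m[140:210,285:340]=(s[...,1]<45)&(s[...,2]>110)
c=big(m); print(c.min(0),c.max(0)); b=c[c[:,1]>c[:,1].max()-5]; print(b.min(0),b.max(0))
for z in(.03,.06,.09): print(z,cast("top",[[b[:,0].min(),c[:,1].max()],[b[:,0].max(),c[:,1].max()],[311,165]],z)[:,:2].round(3).tolist())
s=ctrl.get_state();T=R.from_rotvec(s["tool_rot"]).as_matrix();print(s["position"].round(4),T.round(3)[:,1], [(s["position"]+T[:,1]*k).round(3).tolist() for k in(.044,.0585,-.0585)])
t=cv2.imencode
cv2.imwrite("pics/t6.png",cv2.resize(ctrl.get_image("top")[130:290,180:400],(800,582))[:,:,::-1])
```

```text
[285 140] [339 199]
[304 195] [309 199]
0.03 [[0.596, 0.015], [0.596, 0.003], [0.678, -0.004]]
0.06 [[0.592, 0.014], [0.592, 0.002], [0.672, -0.005]]
0.09 [[0.588, 0.012], [0.588, 0.001], [0.665, -0.006]]
[ 0.5645 -0.0176  0.0758] [ 0.964 -0.268 -0.   ] [[0.607, -0.029, 0.076], [0.621, -0.033, 0.076], [0.508, -0.002, 0.076]]
```

View pics/t6.png

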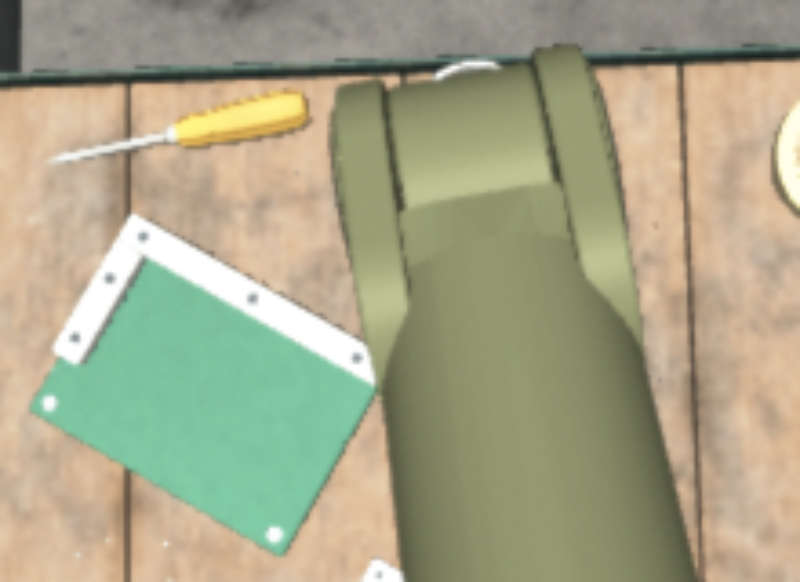

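The top view shows the nest undisturbed and the arm above the box, with the mug just beyond it at about (470,70). The handle is about 20 mm from the finger, so I'll open only partly. I release, wait, then re-grip lower and near the mouth side, so gravity helps the second turn.

Call:
{"method": "advance", "body": {"plan": [[[0,0,0.0005,0,0],[0,0,0.0005,0,0.72],[0,0,0,0,0.8],[0,0,0,0,0.8],[0,0,0,0,0.8],[0,0,0,0,0.8],[0,0,0,0,0.8],[0,0,0,0,0.8]]], "grip_force": 3}}

```text
time: 9.3
position: [0.5642, -0.0189, 0.0755]
tool_rot: [2.502, 1.9, -0.0]
ft_force: [0.5, 0.4, 0.7]
grip_width: 0.803
grip_force: 0.0
```

Run:
```python
from h import *
print(faces(90,40,(280,175,400,290)).tolist())
```

```text
[[350, 175], [334, 176], [331, 188], [320, 180], [324, 175], [316, 175], [316, 179], [311, 182], [310, 190], [304, 194], [304, 213], [299, 214], [299, 229], [313, 242], [318, 242], [334, 231], [334, 216], [348, 208], [349, 194], [336, 199], [335, 193], [349, 186]]
```

Call:
{"method": "advance", "body": {"plan": [[[-0.006,0,0.005,0,0.8],[-0.012,0,0.011,0,0.8],[-0.018,0,0.017,0,0.8],[-0.022,0,0.022,0,0.8],[-0.022,0,0.022,0,0.8],[-0.022,0,0.022,0,0],[-0.022,0,0.022,0,0],[-0.022,0,0.022,0,0],[-0.022,0,0.022,0,0],[-0.022,0,0.022,0,0],[-0.022,0,0.022,0,0]]], "grip_force": 12}}

```text
time: 10.45
position: [0.5585, -0.0397, 0.0538]
tool_rot: [2.502, 1.9, 0.001]
ft_force: [0.2, 0.6, 0.8]
grip_width: 0.689
grip_force: 12.0
```

Call:
{"method": "advance", "body": {"plan": [[[0,0,-0.008,0,0],[0,0,-0.015,0,0],[-0.01,-0.02,-0.015,0,0],[-0.03,-0.05,-0.015,0,0],[-0.05,-0.08,-0.015,0,0],[-0.05,-0.08,-0.015,0,0],[-0.05,-0.08,-0.015,0,0],[-0.05,-0.08,-0.012,0,0]]], "grip_force": 12}}

```text
time: 11.25
position: [0.4695, -0.0666, 0.0666]
tool_rot: [2.5, 1.899, 0.003]
ft_force: [0.5, -0.2, -1.6]
grip_width: 0.691
grip_force: 12.0
```

Call:
{"method": "advance", "body": {"plan": [[[0,0,0,0,0],[0,0,0,0,0],[0,0,-0.01,0,0],[0,0,-0.02,0,0],[0,0,-0.02,0,0],[0,0,-0.02,0,0]]], "grip_force": 3}}

```text
time: 11.85
position: [0.4683, -0.0669, 0.0862]
tool_rot: [2.501, 1.899, 0.001]
ft_force: [-0.0, 0.1, -2.4]
grip_width: 0.687
grip_force: 3.0
```

Add to h.py:
```python
def tilt(g,a1,b1,angs,roi=(250,150,420,320)):
    "predict scene pixels of mouth-side and closed-side corners; a1,b1: grip from top end, from mouth (mm)"
    T=R.from_rotvec(ctrl.get_state()["tool_rot"]).as_matrix();d,p=T[:,0],T[:,1]; z=np.array([0,0,1.])
    for th in angs:
        c,s=np.cos(np.radians(th)),np.sin(np.radians(th))
        q=lambda x,y,k: proj("scene",g+(x*c+y*s)/1e3*d+(-x*s+y*c)/1e3*z+k*.03*p)[0].round(0).astype(int).tolist()
        # x to + side, y up
        print(th,"top-mouth",q(-b1,a1,-1),q(-b1,a1,1),"bot-mouth",q(-b1,a1-118,-1),q(-b1,a1-118,1),"bot-closed",q(56-b1,a1-118,-1))
```

Run:
```python
from h import *
print(faces(90,40,(260,160,420,320)).tolist())
tilt(ctrl.get_state()["position"]+[0,0,.019],46,10,(0,10,20,30,40))
```

```text
[[316, 200], [299, 207], [304, 213], [303, 220], [296, 225], [296, 243], [288, 238], [286, 227], [283, 225], [285, 247], [299, 261], [323, 248], [322, 207]]
0 top-mouth [296, 216] [320, 203] bot-mouth [299, 261] [321, 247] bot-closed [282, 247]
10 top-mouth [293, 214] [317, 201] bot-mouth [302, 263] [325, 250] bot-closed [286, 252]
20 top-mouth [290, 212] [315, 199] bot-mouth [306, 265] [328, 251] bot-closed [291, 257]
30 top-mouth [288, 211] [312, 198] bot-mouth [309, 265] [332, 251] bot-closed [295, 262]
40 top-mouth [286, 210] [310, 198] bot-mouth [312, 265] [335, 251] bot-closed [299, 266]
```

The corners (299,261), (323,248) and (285,247) say the box is still upright, so pad friction holds it. I'll set it down again and re-grip at the mouth-side edge of the walls, for more leverage and less pad contact.

Call:
{"method": "advance", "body": {"plan": [[[0,0,0.015,0,0],[0,0,0.025,0,0],[0,0,0.031,0,0],[0,0,0.0325,0,0],[0,0,0.0325,0,0],[0,0,0.0325,0,0.75],[0,0,0.0325,0,0.8],[-0.006,0,0.0325,0,0.8],[-0.006,0,0.0325,0,0.8],[-0.006,0,0.0325,0,0],[-0.006,0,0.0325,0,0],[-0.006,0,0.0325,0,0],[-0.006,0,0.0325,0,0],[-0.006,0,0.0325,0,0]]], "grip_force": 3}}

```text
time: 13.3
position: [0.4663, -0.0725, 0.0531]
tool_rot: [2.502, 1.9, -0.0]
ft_force: [-0.8, 0.2, 0.3]
grip_width: 0.69
grip_force: 3.0
```

Call:
{"method": "advance", "body": {"plan": [[[0,0,-0.01,0,0],[0,0,-0.02,0,0],[0,0,-0.03,0,0],[0,0,-0.03,0,0],[0,0,-0.03,0,0]]]}}

```text
time: 13.8
position: [0.4664, -0.0726, 0.0835]
tool_rot: [2.501, 1.899, 0.001]
ft_force: [0.5, -0.6, -2.2]
grip_width: 0.687
grip_force: 3.0
```

Run:
```python
from h import *
print(faces(90,40,(260,160,420,320)).tolist())
tilt(ctrl.get_state()["position"]+[0,0,.019],46,4,(0,10,20,30,40))
```

```text
[[326, 166], [333, 165], [335, 170], [346, 173], [347, 180], [350, 173], [345, 168], [349, 166], [419, 189], [412, 184], [419, 184], [419, 160], [327, 160]]
0 top-mouth [296, 218] [320, 205] bot-mouth [299, 262] [321, 248] bot-closed [282, 248]
10 top-mouth [293, 216] [317, 203] bot-mouth [302, 265] [325, 251] bot-closed [286, 254]
20 top-mouth [291, 214] [315, 201] bot-mouth [306, 267] [328, 253] bot-closed [291, 259]
30 top-mouth [288, 213] [312, 201] bot-mouth [309, 268] [332, 253] bot-closed [295, 264]
40 top-mouth [286, 213] [310, 201] bot-mouth [312, 268] [335, 253] bot-closed [300, 268]
```

Run:
```python
from h import *
for lo in(90,120): print(faces(lo,40,(265,196,345,285)).tolist())
```

```text
[[318, 203], [301, 210], [301, 214], [306, 217], [305, 222], [298, 227], [297, 246], [289, 240], [287, 229], [284, 230], [287, 252], [301, 264], [324, 251], [322, 215]]
[[320, 212], [306, 218], [305, 224], [299, 228], [298, 247], [288, 240], [285, 231], [287, 252], [301, 264], [324, 251]]
```

The corners (301,264), (324,251) and (287,252) show only about 8° of tilt. Plan: use the nest plate's open −y edge as a stop for the lower edge, then move the grip along the arc. First I move beside that edge, aligned with the nest.

Run:
```python
from h import *
th=1.0316;ux=np.array([np.sin(th),-np.cos(th)]);uy=np.array([np.cos(th),np.sin(th)]);o=np.array([.5141,.1812])
print(off(np.r_[o+.020*ux-.156*uy,.0835],ux),off(np.r_[o+.020*ux-.156*uy,.0635],ux))
```

```text
[array([ 0.1016, -0.0435, -0.0009]), np.float64(0.2672)] [array([ 0.1016, -0.0435,  0.0191]), np.float64(0.2672)]
```

Call:
{"method": "advance", "body": {"plan": [[[0,0,0,0,0],[0.03,-0.015,0,0.09,0],[0.06,-0.03,0,0.18,0],[0.09,-0.04,0,0.25,0],[0.1,-0.0435,0,0.267,0],[0.1,-0.0435,0,0.267,0],[0.1,-0.0435,0.01,0.267,0],[0.1,-0.0435,0.019,0.267,0],[0.1,-0.0435,0.019,0.267,0]]], "grip_force": 8}}

```text
time: 14.85
position: [0.4495, 0.0343, 0.062]
tool_rot: [-2.732, -1.547, 0.005]
ft_force: [-0.4, 0.2, -1.2]
grip_width: 0.69
grip_force: 8.0
```

Run:
```python
from h import *
print(faces(110,40,(230,180,345,290)).tolist())
tilt(ctrl.get_state()["position"]+[0,0,.019],46,4,(0,10,20))
```

```text
[[275, 205], [249, 212], [251, 236], [248, 237], [248, 242], [255, 255], [280, 247]]
0 top-mouth [246, 209] [274, 201] bot-mouth [253, 251] [279, 243] bot-closed [246, 236]
10 top-mouth [245, 207] [273, 199] bot-mouth [255, 255] [281, 246] bot-closed [248, 242]
20 top-mouth [244, 205] [272, 198] bot-mouth [256, 257] [282, 248] bot-closed [250, 248]
```

Tilt is 10°, as predicted. Now driving against the plate edge along the arc.

Call:
{"method": "advance", "body": {"plan": [[[0.008,0,0,0,0],[0.015,0,0,0,0],[0.022,0,-0.003,0,0],[0.03,0,-0.0055,0,0],[0.037,0,-0.007,0,0],[0.045,0,-0.0085,0,0],[0.052,0,-0.009,0,0],[0.06,0,-0.009,0,0],[0.068,0,-0.008,0,0],[0.074,0,-0.007,0,0],[0.074,0,-0.007,0,0]]], "grip_force": 3}}

```text
time: 16.0
position: [0.4893, 0.1002, 0.0707]
tool_rot: [-2.731, -1.551, -0.0]
ft_force: [0.2, 0.1, -3.5]
grip_width: 0.687
grip_force: 3.0
```

Run:
```python
from h import *
print(faces(110,40,(230,170,345,290)).tolist())
tilt(ctrl.get_state()["position"]+[0,0,.019],46,4,(10,20,30,40,50,60))
```

```text
[[261, 181], [250, 186], [237, 187], [240, 221], [246, 237], [263, 231], [268, 232], [278, 224], [277, 215], [266, 201]]
10 top-mouth [234, 185] [261, 178] bot-mouth [244, 231] [269, 223] bot-closed [238, 220]
20 top-mouth [234, 183] [260, 176] bot-mouth [245, 233] [271, 225] bot-closed [240, 225]
30 top-mouth [233, 182] [259, 176] bot-mouth [246, 234] [272, 226] bot-closed [242, 230]
40 top-mouth [232, 182] [258, 176] bot-mouth [247, 234] [273, 226] bot-closed [244, 234]
50 top-mouth [232, 183] [258, 176] bot-mouth [248, 233] [274, 225] bot-closed [246, 237]
60 top-mouth [232, 184] [257, 177] bot-mouth [248, 231] [275, 223] bot-closed [247, 240]
```

Run:
```python
from h import *
a=cv2.resize(ctrl.get_image("scene")[160:260,200:320],(480,400)); b=cv2.resize(ctrl.get_image("wrist")[40:360,200:440],(300,400))
cv2.imwrite("pics/v10.png",np.hstack([a,b])[:,:,::-1])
```

```text
(no output)
```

View pics/v10.png

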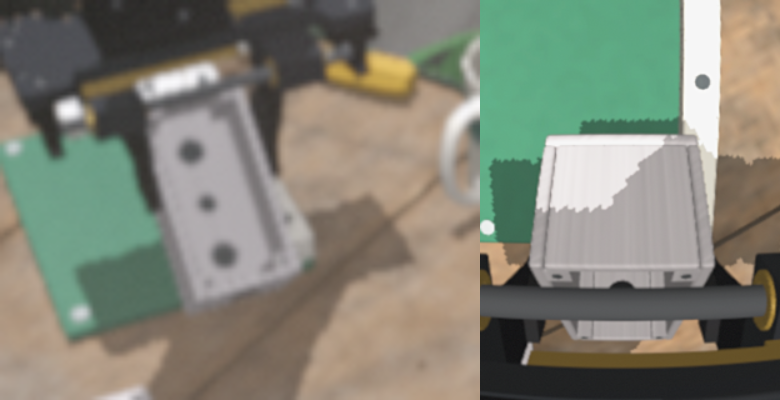

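The scene half shows the box tilted with its mouth towards us and its lower edge at the plate rim. In the wrist half the top end face has its far edge at row 137 and its near edge at row 268. I'll compute the tilt from those edges, each 60 mm wide.

Add to h.py:
```python
def wray(uv):
    m=ctrl.camera_model("wrist"); f=200/np.tan(np.radians(m["vertical_fov"]/2))
    v=np.array(uv,float)-[m["cx"],m["cy"]]; r=np.hypot(*v); t=r/f
    return m["hand_eye"][:3,:3]@np.r_[v/r*np.sin(t),np.cos(t)], m["hand_eye"][:3,3]
def wedge(u1,u2,w=.06):
    "mid of an edge of width w seen square-on by the wrist camera, tool frame"
    a,c=wray(u1);b,_=wray(u2); k=w/np.linalg.norm(a-b); return c+k*(a+b)/2
```

Run:
```python
from h import *
c=lambda u,v:((u-480)*.8+200,v*.8+40)
A=wedge(c(546,137),c(698,137));B=wedge(c(530,268),c(712,268))
print(A.round(4),B.round(4),np.linalg.norm(A-B)); d=A-B; print("tilt",np.degrees(np.arctan2(d[2],d[0])), "grip rel",B-[0,0,-.019])
```

```text
[ 0.059   0.0001 -0.0105] [ 0.0206 -0.0003 -0.0481] 0.05378586354869684
tilt 44.433416333732204 grip rel [ 0.02058991 -0.00028822 -0.02912612]
```

Tilt is 44° and the edge length of 54 mm is plausible. Now I firm the grip, lift, and carry it over the plate.

Call:
{"method": "advance", "body": {"plan": [[[0,0,0,0,0],[0,0,0,0,0],[0,0,-0.015,0,0],[0,0,-0.03,0,0],[0,0,-0.035,0,0],[0,0,-0.035,0,0]]], "grip_force": 12}}

```text
time: 16.75
position: [0.4905, 0.0992, 0.1079]
tool_rot: [2.731, 1.549, 0.005]
ft_force: [-0.0, -0.1, -2.6]
grip_width: 0.692
grip_force: 12.0
```

Add to h.py:
```python
th=1.0316;ux=np.array([np.sin(th),-np.cos(th)]);uy=np.array([np.cos(th),np.sin(th)]);o=np.array([.5141,.1812])
def nest(): 
    p=ctrl.get_state()["position"]; return ((p[:2]-o)@ux).round(4),((p[:2]-o)@uy).round(4),p[2].round(4)
```

Run:
```python
from h import *
print(nest(),off(np.r_[o+.015*ux-.030*uy,.086],ux))
im=ctrl.get_image("wrist");hsv=cv2.cvtColor(im,cv2.COLOR_RGB2HSV)
col=hsv[60:300,313]; print([(60+i,*col[i].tolist()) for i in range(60,215,3)])
```

```text
(np.float64(0.0218), np.float64(-0.0825), np.float64(0.1079)) [array([ 0.0525, -0.0069,  0.022 ]), np.float64(0.0)]
[(120, 75, 113, 169), (123, 75, 113, 171), (126, 75, 111, 172), (129, 75, 114, 175), (132, 75, 110, 148), (135, 75, 106, 106), (138, 75, 105, 107), (141, 74, 106, 106), (144, 75, 108, 106), (147, 50, 11, 144), (150, 6, 5, 240), (153, 0, 0, 247), (156, 6, 6, 230), (159, 8, 4, 237), (162, 0, 4, 237), (165, 0, 4, 237), (168, 6, 5, 238), (171, 6, 5, 238), (174, 6, 5, 238), (177, 6, 5, 238), (180, 6, 5, 238), (183, 0, 4, 238), (186, 5, 7, 228), (189, 4, 10, 173), (192, 176, 11, 182), (195, 4, 10, 174), (198, 5, 9, 175), (201, 5, 9, 175), (204, 5, 9, 175), (207, 8, 12, 176), (210, 8, 12, 175), (213, 4, 10, 175), (216, 0, 10, 176), (219, 4, 10, 176), (222, 4, 10, 175), (225, 0, 9, 175), (228, 4, 10, 176), (231, 0, 9, 175), (234, 0, 9, 175), (237, 4, 10, 175), (240, 0, 10, 175), (243, 176, 10, 175), (246, 176, 10, 174), (249, 4, 12, 174), (252, 4, 9, 192), (255, 4, 11, 169), (258, 4, 12, 175), (261, 4, 10, 176), (264, 0, 9, 118), (267, 0, 0, 33), (270, 105, 11, 48), (273, 105, 8, 65)]
```

Call:
{"method": "advance", "body": {"plan": [[[0.025,-0.004,0,0,0],[0.05,-0.007,0,0,0],[0.0525,-0.007,0.01,0,0],[0.0525,-0.007,0.018,0,0],[0.0525,-0.007,0.022,0,0],[0.0525,-0.007,0.022,0,0]]], "grip_force": 12}}

```text
time: 17.4
position: [0.509, 0.1462, 0.0827]
tool_rot: [-2.733, -1.548, 0.005]
ft_force: [-0.2, 0.1, -1.7]
grip_width: 0.686
grip_force: 12.0
```

Call:
{"method": "advance", "body": {"plan": [[[0,0,0,0,0],[0,0,0,0,0],[0.002,0,0.003,0,0],[0.006,0,0.006,0,0],[0.011,0,0.009,0,0],[0.016,0,0.012,0,0],[0.021,0,0.015,0,0],[0.021,0,0.015,0,0]]], "grip_force": 3}}

```text
time: 18.2
position: [0.5216, 0.167, 0.069]
tool_rot: [-2.731, -1.551, -0.002]
ft_force: [1.3, 0.8, -0.3]
grip_width: 0.692
grip_force: 3.0
```

Add to h.py:
```python
def wtilt():
    "tilt from the end face's far and near edge rows in the wrist view"
    im=ctrl.get_image("wrist");h=cv2.cvtColor(im,cv2.COLOR_RGB2HSV);m=((h[...,1]<40)&(h[...,2]>120)).astype(np.uint8)
    w=[];
    for r in range(60,300,4):
        k=np.flatnonzero(m[r,200:430])
        if len(k): w.append((r,200+k.min(),200+k.max(),len(k)))
    return w
```

Run:
```python
from h import *
print(nest()); print(wtilt())
```

```text
(np.float64(0.0137), np.float64(-0.0083), np.float64(0.069))
[(60, np.int64(389), np.int64(393), 5), (64, np.int64(382), np.int64(386), 5), (68, np.int64(257), np.int64(379), 120), (72, np.int64(244), np.int64(401), 158), (76, np.int64(244), np.int64(402), 159), (80, np.int64(244), np.int64(402), 158), (84, np.int64(244), np.int64(401), 158), (88, np.int64(200), np.int64(402), 166), (92, np.int64(200), np.int64(402), 171), (96, np.int64(201), np.int64(401), 164), (100, np.int64(372), np.int64(401), 30), (104, np.int64(372), np.int64(401), 30), (108, np.int64(372), np.int64(401), 30), (112, np.int64(372), np.int64(401), 30), (116, np.int64(372), np.int64(401), 30), (120, np.int64(369), np.int64(401), 31), (124, np.int64(369), np.int64(401), 31), (128, np.int64(369), np.int64(401), 32), (132, np.int64(369), n
[... 778 characters left out ...]
np.int64(244), np.int64(396), 152), (212, np.int64(243), np.int64(395), 147), (216, np.int64(242), np.int64(395), 150), (220, np.int64(241), np.int64(395), 154), (224, np.int64(240), np.int64(395), 156), (228, np.int64(241), np.int64(394), 154), (232, np.int64(243), np.int64(394), 147), (236, np.int64(244), np.int64(393), 129), (240, np.int64(245), np.int64(393), 142), (244, np.int64(246), np.int64(393), 101), (248, np.int64(247), np.int64(392), 85), (252, np.int64(248), np.int64(377), 69), (256, np.int64(249), np.int64(377), 68), (260, np.int64(251), np.int64(375), 81), (264, np.int64(252), np.int64(374), 85), (268, np.int64(253), np.int64(373), 85), (296, np.int64(262), np.int64(374), 22)]
```

Run:
```python
from h import *
A=wedge((257.5,147.5),(369,147.5));B=wedge((240.3,225.5),(386,225.5)); d=A-B
print(A.round(4),B.round(4),np.linalg.norm(d),"tilt",np.degrees(np.arctan2(d[2],d[0])))
s=ctrl.get_state()["position"][2]; print("far corner z",s-A[2],"near z",s-B[2])
```

```text
[ 0.0585 -0.0001  0.0037] [ 0.0318 -0.0001 -0.0439] 0.05457982935653902 tilt 60.729543141008655
far corner z 0.06524950063139554 near z 0.11286064431822349
```

Tilt is now 61° and following the arc. Continuing down to flat.

Call:
{"method": "advance", "body": {"plan": [[[0.006,0,0.003,0,0],[0.012,0,0.006,0,0],[0.017,0,0.01,0,0],[0.022,0,0.014,0,0],[0.027,0,0.018,0,0],[0.031,0,0.022,0,0],[0.033,0,0.024,0,0],[0.033,0,0.024,0,0]]], "grip_force": 3}}

```text
time: 19.05
position: [0.5377, 0.1944, 0.0446]
tool_rot: [-2.732, -1.55, 0.001]
ft_force: [-0.4, 0.2, -2.8]
grip_width: 0.687
grip_force: 3.0
```

Run:
```python
from h import *
print(nest()); print([tuple(map(int,x)) for x in wtilt() if 100<x[0]<280])
```

```text
(np.float64(0.0135), np.float64(0.0234), np.float64(0.0446))
[(116, 237, 389, 151), (120, 236, 412, 177), (124, 236, 413, 178), (128, 236, 412, 177), (132, 200, 412, 178), (136, 200, 412, 178), (140, 200, 412, 178), (144, 237, 411, 175), (148, 238, 411, 174), (152, 379, 411, 33), (156, 379, 411, 33), (160, 377, 411, 34), (164, 265, 411, 94), (168, 262, 410, 34), (172, 269, 410, 36), (176, 267, 410, 45), (180, 306, 410, 34), (184, 249, 409, 161), (188, 248, 409, 162), (192, 248, 408, 161), (196, 249, 408, 136), (200, 250, 408, 119), (204, 250, 407, 126), (208, 250, 407, 135), (212, 250, 407, 115), (216, 251, 406, 130), (220, 251, 405, 129), (224, 251, 405, 129), (228, 251, 405, 130), (232, 252, 404, 127), (236, 252, 404, 119), (240, 252, 404, 117), (244, 253, 403, 105), (248, 254, 403, 95), (252, 254, 402, 90), (256, 254, 402, 95), (260, 255, 371, 93), (264, 255, 371, 93), (268, 256, 371, 91)]
```

Run:
```python
from h import *
B=wedge((248,185.5),(379,185.5)); s=ctrl.get_state()["position"][2]; print(B.round(4),"mouth end z",s-B[2])
im=ctrl.get_image("wrist"); h=cv2.cvtColor(im,cv2.COLOR_RGB2HSV); print([(r,*h[r,300].tolist()) for r in range(146,196,2)])
```

```text
[ 0.0442  0.     -0.025 ] mouth end z 0.06980750197173738
[(146, 0, 1, 249), (148, 46, 28, 210), (150, 75, 118, 168), (152, 75, 113, 171), (154, 74, 113, 172), (156, 74, 113, 173), (158, 75, 114, 175), (160, 74, 98, 154), (162, 0, 10, 160), (164, 6, 10, 123), (166, 6, 11, 117), (168, 8, 9, 117), (170, 5, 13, 120), (172, 0, 9, 120), (174, 0, 9, 119), (176, 8, 9, 119), (178, 0, 9, 118), (180, 0, 11, 116), (182, 5, 11, 134), (184, 8, 4, 248), (186, 0, 1, 248), (188, 8, 5, 221), (190, 8, 4, 233), (192, 0, 6, 219), (194, 4, 10, 199)]
```

Call:
{"method": "advance", "body": {"plan": [[[0.001,0,0.001,0,0],[0.002,0,0.002,0,0],[0.002,0,0.003,0,0],[0.002,0,0.004,0,0],[0.002,0,0.004,0,0]]], "grip_force": 3}}

```text
time: 19.65
position: [0.5394, 0.1962, 0.0417]
tool_rot: [2.733, 1.55, 0.002]
ft_force: [0.4, 0.8, 2.1]
grip_width: 0.689
grip_force: 3.0
```

Run:
```python
from h import *
from scipy.optimize import brentq
print(nest())
im=ctrl.get_image("wrist"); h=cv2.cvtColor(im,cv2.COLOR_RGB2HSV); print([(r,*h[r,300].tolist()) for r in range(146,200,2)])
```

```text
(np.float64(0.014), np.float64(0.0258), np.float64(0.0417))
[(146, 0, 0, 246), (148, 0, 0, 246), (150, 0, 0, 247), (152, 8, 8, 253), (154, 73, 100, 164), (156, 74, 113, 171), (158, 75, 112, 171), (160, 75, 114, 170), (162, 74, 93, 124), (164, 6, 9, 135), (166, 0, 9, 112), (168, 8, 9, 112), (170, 0, 9, 113), (172, 0, 9, 113), (174, 8, 9, 113), (176, 8, 9, 114), (178, 174, 11, 114), (180, 6, 10, 123), (182, 6, 5, 240), (184, 0, 0, 247), (186, 0, 0, 247), (188, 0, 0, 248), (190, 10, 3, 245), (192, 0, 9, 191), (194, 0, 11, 207), (196, 0, 10, 206), (198, 0, 9, 206)]
```

Run:
```python
from h import *
s=ctrl.get_state()["position"][2]
def at(row,z): r,c=wray((313.1,row)); k=(s-z-c[2])/r[2]; return (c+k*r)[0]
for t in (.066,.068,.070):
  print("near x",at(181,t),"far x at z .010/.012:",at(162.5,.010),at(162.5,.013))
```

```text
near x 0.04599817969721684 far x at z .010/.012: 0.04556201930390316 0.046039006911516286
near x 0.04643998254733178 far x at z .010/.012: 0.04556201930390316 0.046039006911516286
near x 0.04688178539744674 far x at z .010/.012: 0.04556201930390316 0.046039006911516286
```

Call:
{"method": "advance", "body": {"plan": [[[0,0,0.001,0,0],[0,0,0.0015,0,0],[0,0,0.0015,0,0]]], "grip_force": 3}}

```text
time: 20.0
position: [0.5394, 0.1961, 0.04]
tool_rot: [2.732, 1.55, 0.002]
ft_force: [0.7, 0.6, 3.7]
grip_width: 0.689
grip_force: 3.0
```

Both edges lie at the same x, so the box is flat on the plate. Release and wait, then re-grip softly at the box's middle and slide it towards the rails.

Call:
{"method": "advance", "body": {"plan": [[[0,0,0,0,0.72],[0,0,-0.001,0,0.8],[0,0,-0.001,0,0.8],[0,0,-0.001,0,0.8],[0,0,-0.001,0,0.8],[0,0,-0.001,0,0.8],[-0.013,0,0,0,0.8],[-0.013,0,0.007,0,0.8],[-0.013,0,0.007,0,0.8],[-0.013,0,0.007,0,0],[-0.013,0,0.007,0,0],[-0.013,0,0.007,0,0],[-0.013,0,0.007,0,0],[-0.013,0,0.007,0,0]]], "grip_force": 4}}

```text
time: 21.4
position: [0.5323, 0.1848, 0.0326]
tool_rot: [2.733, 1.55, 0.001]
ft_force: [0.7, 0.5, -1.0]
grip_width: 0.694
grip_force: 4.0
```

Call:
{"method": "advance", "body": {"plan": [[[0.002,0,0,0,0],[0.004,0,0,0,0],[0.006,0,0,0,0],[0.008,0,0,0,0],[0.01,0,0,0,0],[0.01,0.003,0,0,0],[0.01,0.006,0,0,0],[0.01,0.009,0,0,0],[0.01,0.012,0,0,0],[0.01,0.014,0,0,0],[0.01,0.014,0,0,0]]]}}

```text
time: 22.5
position: [0.5456, 0.1882, 0.0317]
tool_rot: [-2.727, -1.55, 0.008]
ft_force: [-8.7, 0.4, 5.6]
grip_width: 0.701
grip_force: 4.0
```

Run:
```python
from h import *
print(nest())
```

```text
(np.float64(0.0235), np.float64(0.0222), np.float64(0.0317))
```

Contact is felt against both rails (about 8 N and 4 N). Now I release, retreat and measure.

Call:
{"method": "advance", "body": {"plan": [[[0,-0.001,0,0,0],[-0.001,-0.002,0,0,0],[-0.001,-0.002,0,0,0.75],[-0.001,-0.002,0,0,0.8],[-0.001,-0.002,0,0,0.8],[-0.001,-0.002,-0.04,0,0.8],[-0.001,-0.002,-0.09,0,0.8],[-0.001,-0.002,-0.12,0,0.8],[-0.05,-0.002,-0.12,0,0.8],[-0.1,-0.002,-0.12,0,0.8],[-0.15,-0.002,-0.12,0,0.8],[-0.2,-0.002,-0.12,0,0.8],[-0.25,-0.002,-0.12,0,0.8],[-0.25,-0.002,-0.12,0,0.8],[-0.25,-0.002,-0.12,0,0.8]]]}}

```text
time: 24.0
position: [0.4198, -0.0288, 0.1533]
tool_rot: [2.733, 1.544, 0.003]
ft_force: [0.3, 0.8, 0.1]
grip_width: 0.8
grip_force: 0.0
```

Create meas.py:
```python
from h import *
im=ctrl.get_image("top"); hsv=cv2.cvtColor(im,cv2.COLOR_RGB2HSV)
m=np.zeros((400,640),np.uint8); m[170:300,170:310]=((hsv[...,1]<45))[170:300,170:310]
# outline of box mouth (z=.066) in nest coordinates: sample ring of wall pixels
ys,xs=np.nonzero(m); P=cast("top",np.c_[xs,ys],.066)[:,:2]; q=np.c_[(P-o)@ux,(P-o)@uy]*1000
k=(q[:,0]>-25)&(q[:,0]<62)&(q[:,1]>-60)&(q[:,1]<95); mm=np.zeros_like(m); mm[ys[k],xs[k]]=1
mm=cv2.morphologyEx(mm,cv2.MORPH_OPEN,np.ones((3,3)))
c=big(mm); P=cast("top",c,.066)[:,:2]; q=np.c_[(P-o)@ux,(P-o)@uy]*1000
sx=q[(q[:,0]<5)&(q[:,1]>-25)&(q[:,1]<65)]; sy=q[(q[:,1]<-25)&(q[:,0]>5)&(q[:,0]<45)]
print("left side x (want -5):",np.median(sx[:,0]),"slope",np.polyfit(sx[:,1],sx[:,0],1)[0],"low end y (want -38):",np.median(sy[:,1]),"slope",np.polyfit(sy[:,0],sy[:,1],1)[0],len(sx),len(sy))
cv2.imwrite("pics/end.png",cv2.resize(im[150:300,170:330],(800,600))[:,:,::-1])
```

```bash
python3 meas.py
```

```text
left side x (want -5): -5.2875645318223246 slope -0.039567079642695985 low end y (want -38): -45.770571546368494 slope -0.005481310519416745 36 15
```

Add to meas.py:
```python
for z in(.010,.066):
    P=cast("top",c,z)[:,:2]; q=np.c_[(P-o)@ux,(P-o)@uy]*1000
    sx=q[(q[:,0]<5)&(q[:,1]>-25)&(q[:,1]<65)]; sy=q[(q[:,1]<-25)&(q[:,0]>5)&(q[:,0]<45)]
    print(z,np.median(sx[:,0]),np.median(sy[:,1]),[ (round(a),round(b,1)) for b,a in sx[::4]])
g=cv2.cvtColor(im,cv2.COLOR_RGB2GRAY)
def prof(x0,y0,x1,y1,z=.066,n=45):
    t=np.linspace(0,1,n)[:,None]; X=np.array([[x0,y0]])*(1-t)+np.array([[x1,y1]])*t
    uv=proj("top",np.c_[o+X[:,:1]/1e3*ux+X[:,1:]/1e3*uy,np.full(n,z)]).astype(np.float32)
    return cv2.remap(g,uv[:,0],uv[:,1],cv2.INTER_LINEAR).ravel().tolist()
print("y -56..-12 @x25",prof(25,-56,25,-12)); print("y 60..104",prof(25,60,25,104))
print("x -20..24 @y50",prof(-20,50,24,50)); print("x @y-20",prof(-20,-20,24,-20)); print("x 30..74 @y50",prof(30,50,74,50)); print("x 30..74 @y-20",prof(30,-20,74,-20))
```

```bash
python3 meas.py
```

```text
left side x (want -5): -5.2875645318223246 slope -0.039567079642695985 low end y (want -38): -45.770571546368494 slope -0.005481310519416745 36 15
0.01 -11.282774131633474 -35.57312065882306 [(63, np.float64(-11.5)), (52, np.float64(-10.9)), (41, np.float64(-10.3)), (28, np.float64(-11.8)), (17, np.float64(-11.1)), (6, np.float64(-10.5)), (-6, np.float64(-12.0)), (-17, np.float64(-11.3))]
0.066 -5.2875645318223246 -45.770571546368494 [(64, np.float64(-20.7)), (60, np.float64(-5.2)), (50, np.float64(-4.6)), (38, np.float64(-6.0)), (28, np.float64(-5.4)), (17, np.float64(-4.8)), (6, np.float64(-6.1)), (-5, np.float64(-5.6)), (-15, np.float64(-5.0))]
y -56..-12 @x25 [170, 170, 170, 170, 169, 169, 168, 162, 155, 140, 126, 110, 83, 64, 64, 82, 109, 148, 192, 231, 247, 253, 255, 254, 254, 254, 254, 250, 232, 205, 181, 166, 153, 147, 140, 140, 142, 144, 154, 168, 184, 210, 235, 253, 254]
y 60..104 [234, 196, 153, 128, 115, 106, 106, 107, 107, 107, 107, 110, 115, 123, 158, 198, 234, 248, 253, 255, 255, 255, 255, 255, 255, 253, 251, 240, 213, 191, 179, 176, 175, 178, 180, 184, 187, 188, 187, 
[... 285 characters left out ...]
170, 170, 170, 171, 170, 170, 170, 170, 170, 170, 172, 177, 190, 214, 240, 250, 252, 251, 219, 177, 146, 133, 129, 160, 198, 224, 236, 248, 254, 255, 255, 255, 255, 255, 255, 255, 255, 255, 253, 237, 214, 187, 162, 145]
x 30..74 @y50 [255, 255, 255, 255, 255, 255, 255, 255, 255, 255, 255, 255, 255, 255, 255, 255, 255, 255, 255, 254, 254, 254, 254, 254, 237, 207, 187, 209, 231, 248, 252, 254, 255, 255, 255, 255, 255, 255, 255, 255, 255, 255, 255, 253, 243]
x 30..74 @y-20 [140, 141, 145, 169, 196, 222, 241, 253, 255, 255, 255, 255, 255, 255, 255, 255, 255, 255, 255, 254, 254, 254, 254, 251, 227, 202, 207, 227, 248, 254, 255, 255, 255, 255, 255, 255, 255, 255, 255, 255, 255, 255, 255, 254, 246]
```

The rim edges lie at x ≈ −5.5 and about 55, and at y ≈ −38.5 and about 79.8. The side profiles at both ends of the box agree, so it is home and square to within about 1 mm, with the robot clear of it. Handing in.

```bash
python3 -c "
from bench import ctrl
print(ctrl.close_job())"
```

```text
the job is handed in; nothing more can be done
None
```

The enclosure sits open side up in the nest, flush against both rails to within about 1 mm by the top camera. It stood released on its short end on the way, the robot was clear of it at hand-in, and I saw no contact with the mug, tape or screwdriver but did not re-measure them; the judge gave no verdict.

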